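# Set the cell lift of a bench photometer by counting dial clicks

### The job

Wind the photometer's round dial gently back (anticlockwise seen from above) to its bottom stop without forcing it past the stop, then turn it forward (clockwise) so that the cell lift comes up and stays exactly three clicks above the stop. Then press the read key fully down, let it come up again, and leave the capped vial standing where it is on the lid.

Things in the scene. Friction and masses are not known exactly. Their poses are not given: they have to be found in the camera images.
- photometer: beige bench photometer, fixed; case 240 (x) by 320 (y) by 85 mm high, sloped white keypad on its -x side. Origin under the middle of the case, on the bench; z up. The lid (top face, 85 mm up) carries dial, cell lift, read key and vial.
- dial_top (a point): middle of the dial's flat top, on its vertical axis, 40 mm above the lid, at (-30, 75) mm in the photometer's axes (does not turn with the dial). The dial is a round black fluted knob, 44 mm across, 34 mm tall, gripped across at any yaw. Clockwise from above raises the lift, anticlockwise lowers it towards the bottom stop. One click is 24 degrees of the shaft.
- dial_foot (a point): dial axis at lid height. A click: torque jumps to about 0.25 N m, fades, then lets go as the shaft leaps into the next detent; released earlier, it falls back. The worn dial has unknown free play on its shaft, possibly over one click: after a reversal it first turns freely (below 0.05 N m). At the stop, just below the lowest detent, it climbs 4 N m per rad, never letting go: keep below 0.45 N m.
- lift (a joint): height (m) of the cell lift: square aluminium holder (26 mm) with a clear 12.5 mm cell, at (65, 20) mm in the photometer's axes on the lid. 0 in the lowest detent, next to the bottom stop (this detent is click zero), +0.0001 m per click upward; a reading's noise is several clicks. It starts 2 or 3 clicks up.
- key_top (a point): middle of the top of the read key: a round white push key of 28 mm diameter in a grey housing, at (-65, -85) mm in the photometer's axes on the lid; vertical travel 6 mm, fully down at 5 N.
- key (a joint): travel (m) of the read key: 0 up, 0.006 fully down.
- vial: small glass vial with a white cap, 25 mm diameter, 45 mm tall, standing loose on the lid near its far right corner, at about (75, -105) mm in the photometer's axes. Origin at the middle of its underside.
Things that resemble listed ones, but are neither listed nor needed, are in the scene too. Several things have the shape of the vial; the one meant has the colours described above.

How it is judged (in metres and radians):
On the way, in this order (a step that is already met when the one before it is completed fails the run):
1. the dial is back in the lowest detent at the bottom stop (value of joint lift below 3e-05 m), for 0.2 s.
2. the lift is three clicks above the stop (value of joint lift between 0.00027 and 0.00033 m), for 0.5 s.
3. the read key is pressed fully down with the lift at three clicks (all of step 2 and value of joint key above 0.0045 m), for 0.1 s.
At the end, for the whole second after the job is handed in: The lift rests exactly three clicks above the stop (0.30 mm, within 0.03 mm), the key is up again (within 1 mm), and the vial stands upright within 20 mm of where it was (all of step 2 and value of joint key below 0.001 m and distance of vial from where it was at the start of the episode below 0.02 m and angle between vial's own z axis and vertical below 0.2 rad); the robot touches nothing.
It fails at once if the dial is forced past its bottom stop (lift more than 0.045 mm, nearly half a click, below its lowest detent) (value of joint lift below -4.5e-05 m).
It fails at once if the vial is knocked over or pushed more than 30 mm (angle between vial's own z axis and vertical above 0.6 rad or distance of vial from where it was at the start of the episode above 0.03 m).
It also fails if it takes over 72 s, if anything falls off the work surface, if the arm or the gripper's body presses on something with over 40 N, if the wrist force passes 120 N, or if a joint passes its speed limit or range.

### The arm

A 6-joint arm with a two-finger parallel gripper is mounted at the origin on the work surface. World frame = base frame: x ahead of the robot, y to its left, z up, the work surface at z = 0. Lengths are in mm, angles in rad, forces in N, time in s.
With the tool pointing down it reaches from about 350 to 875 mm from the base axis. Payload 4.2 kg.
Tool frame: the origin (TCP) lies midway between the tips of the shut fingers; the grasp point (between the pads) lies 19 mm behind it (arm.tcp_to_grasp is the distance from the TCP to the grasp point, in mm); z points along the fingers, y is the line along which they close (so a half turn about z gives the same grasp; the last joint's range is limited). The gripper opens to 85 mm and grips with 20 to 120 N. Pads are 22 mm wide; open, the fingers measure 114 mm over their backs; the gripper's body (76 mm by 85 mm) begins 54 mm behind the grasp point. The pads swing forward as they close: fully open they stand 13 mm farther back than shut.
Start: joints at [-0.912, 0.385, 0.008, 0, -1.194, -0.259], TCP at [243.284, -575.684, 231.312] pointing down, gripper open.
Joint ranges: [-3.14, 3.14], [-1.21, 2.06], [-1.07, 1.41], [-3.16, 2.05], [-2.99, -0.16], [-3.1, 3.1]. Speed limits (rad/s): [2.79, 2.79, 3.14, 3.14, 3.14, 3.14].

### API

Orientations are given as a unit quaternion [x, y, z, w].
In Python, from bench import arm gives the robot as it stands.
- The arm moves only by the tool arm_command, never from a script. Its argument "rows" is a list of rows, each a list of 2 entries, a list of its own where there are three numbers: the shift along the tool's x, y, z as a fraction of full scale, then the turn, a rotation vector about the tool's x, y, z as a fraction of full scale. In form: [[[x, y, z], [wx, wy, wz]], ...]. A call has 1 to 5 rows; each row is the pose to reach, as a shift and turn from the pose commanded when the call began, along the tool's axes at that moment, turning the shorter way round; what a row does not reach only later rows make up. Full scale, the value 1, is 0.25 m for a shift and 180 degrees for a turn. A row lasts 1/10 s, in which the tool goes at most 50 mm and 8.59 degrees, less where a joint would pass 70% of its speed; a pose out of reach is approached as far as the arm can. A call with a number of a shift or a turn outside -1 to 1 is refused whole. A call with a gripper value outside its range is refused whole. "grip" is the opening, from 0 (shut) to 1 (fully open), set as the call begins (left out, the last holds). The fingers move at their own pace and stop on an object; the grip force is fixed at half the most. Time passes only in rows, so rows that repeat a pose let the fingers close. It gives the time, the measured TCP pose, the force, the opening and the grip force at its end, in the units of the state.
- arm.read_state(): the state, without advancing time (a new reading comes with each control period).
- arm.get_image(name): name is "scene" or "top"; returns (picture, depth): 384x512x3 uint8, blue, green, red; 384x512 float32, mm along the optical axis (not along the pixel's ray), 0 where there is no reading.
- arm.camera_info(name): a dict with "fx", "fy", "cx", "cy" (pixels), "extrinsics" (4x4, takes a point from camera to world coordinates). Camera axes: x right, y down, z forward; pixel columns grow to the right and rows downward; lengths in mm; the calibration is good to about 2 mm. A picture is of the moment at which its call begins. camera_info takes no time and is no camera call.
- arm.job_done(): hands the job in; it is judged then, once.
Trained networks look in the newest picture that a camera, given by its name, has taken for a name from the list of things; names that differ only in an ending like _2 or _b are one class to them, and where a whole thing is asked for, a point or a joint stands for the part that bears it (a point fixed in the world has none). Each returns a list of dicts, best first, with "score" (0 to 1); they miss things now and then, are a little off and sometimes report something else, mostly with a low value. They report only what shows in the picture. A call takes as long as a camera call. They do not tell look-alikes from the thing itself.
- arm.spot_in(camera, query): "position" ([column, row] in pixels, amid what is visible of it).
The state is a dict: "clock": time; "joints": joint angles; "joint_vel": joint speeds; "joint_efforts": joint torques, N m; "position": TCP position; "ee_rot": TCP orientation; "contact_force": force on the tool from outside, world axes, zero at the start; "wrist_torque": the same for the moment, N m; "gripper_width": finger opening in mm; "grasp_force": force on a finger pad.
Only numpy, scipy, OpenCV 4.12 (cv2) and the standard library are available. Lean on these libraries where they do the work, as an engineer would, in place of code of your own. Each camera call takes 0.05 s, during which the arm holds its last target. There are 200 camera calls.

## Working session

There is one attempt and no reset: what is moved stays moved. The work goes in short steps, Python scripts to look and compute and a tool call to move; the robot and the scene stay as the last step left them, time stands still between calls to the robot, and variables do not carry over. Pictures are saved under pics/ and viewed, at most 10 in all, crops included, and the job is handed in when it is done.

Besides the shell and the picture viewer there is one more tool, called by a JSON object that holds its "name" and its "arguments". arm_command: Moves the arm, as the interface text tells. Shift numbers are shares of 0.25 m and turn numbers shares of 180 degrees, none past 1 either way. Its arguments: {"type":"object","properties":{"rows":{"type":"array","items":{"type":"array"}},"grip":{"type":"number"}},"required":["rows"]}

```bash
mkdir -p pics; cat > h.py <<'E'
from bench import arm
import numpy as np, cv2
from scipy.spatial.transform import Rotation as R
def world(cam,d,px):
    i=arm.camera_info(cam);c,r=int(round(px[0])),int(round(px[1]))
    p=d[max(r-1,0):r+2,max(c-1,0):c+2];z=np.median(p[p>0])
    T=np.array(i["extrinsics"]);v=np.array([(px[0]-i["cx"])/i["fx"]*z,(px[1]-i["cy"])/i["fy"]*z,z,1])
    return (T@v)[:3]
E
python3 - <<'E'
from h import *
for c in("scene","top"):
    im,d=arm.get_image(c);cv2.imwrite(f"pics/{c}0.png",im);np.save(f"pics/{c}0.npy",d)
    for q in("photometer","dial_top","key_top","lift","vial"):
        for o in arm.spot_in(c,q)[:4]:
            print(c,q,round(o["score"],2),np.round(o["position"]),np.round(world(c,d,o["position"])))
print(arm.read_state())
E
```

```text
scene photometer 0.95 [240. 170.] [606.  43.  86.]
scene dial_top 0.62 [237. 169.] [601.  43.  84.]
scene key_top 0.43 [202. 174.] [558. -14. 107.]
scene lift 0.69 [281. 147.] [656. 120. 101.]
scene vial 0.75 [307. 280.] [805. -85.  42.]
scene vial 0.73 [325. 247.] [809. -10.  38.]
scene vial 0.72 [279. 189.] [703.   9. 124.]
top photometer 0.85 [198. 243.] [575.  90.  84.]
top dial_top 0.71 [198. 244.] [572.  88.  85.]
top dial_top 0.37 [233. 173.] [701.  22. 129.]
top key_top 0.75 [254. 253.] [556. -15. 106.]
top lift 0.71 [180. 201.] [651. 120. 108.]
top lift 0.38 [199. 241.] [579.  87.  85.]
top vial 0.69 [281. 129.] [801. -71.  45.]
top vial 0.64 [201. 243.] [575.  84.  84.]
top vial 0.55 [244. 127.] [807.   3.  44.]
top vial 0.5 [230. 173.] [701.  26. 129.]
{'clock': 0.6, 'joints': array([-9.12405517e-01,  3.84667612e-01,  7.89368907e-03, -1.11224734e-05,
       -1.19401541e+00, -2.58551628e-01]), 'joint_vel': array([-0.00165413, -0.00057768, -0.00044472, -0.00162503,  0.0002878 ,
       -0.00054055]), 'joint_efforts': array([-1.65233341e-04, -3.91831827e+01,  1.88529968e+01,  4.18878928e+00,
       -3.72527493e-04,  7.62231025e-07]), 'position': array([ 243.27725724, -575.67512481,  231.32751708]), 'ee_rot': array([-1.98588519e-01,  9.80082956e-01, -8.45896924e-07,  6.18415654e-06]), 'contact_force': array([-0.31651652,  0.04883517, -0.41019234]), 'wrist_torque': array([-0.02758411, -0.00607419,  0.03957267]), 'grasp_force': 0.0, 'gripper_width': 85.12866647770487}
```

```bash
python3 - <<'E'
import cv2
im=cv2.imread("pics/top0.png");cv2.imwrite("pics/t1.png",cv2.resize(im[90:370,90:400],None,fx=2.1,fy=2.1,interpolation=cv2.INTER_CUBIC))
E
```

```text
(no output)
```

View pics/t1.png

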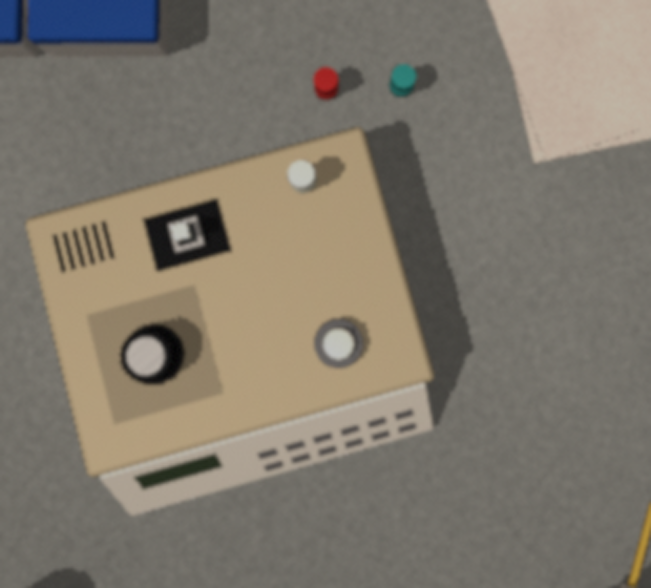

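View pics/scene0.png

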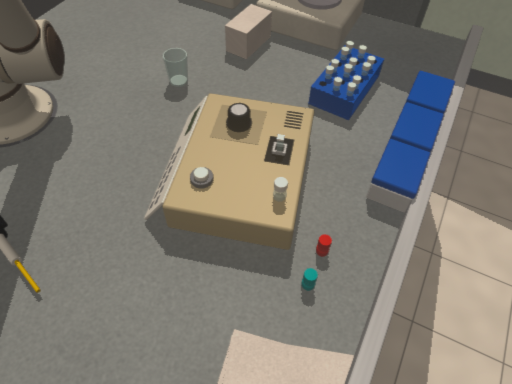

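The top picture (crop pixel → full pixel) shows the black dial with its grey top at (160,259), the white key in its grey housing at (251,254), the lift at (179,201) and the white-capped vial at (233,173). Look-alikes for the vial are the red (245,129) and teal (282,127) ones and the rack vials. For the dial, the grey-ringed key and the square plate around the dial could confuse. The network's dial hit at (198,244) is just the case centre, so I reject it.

```bash
python3 - <<'E'
from h import *
im=cv2.imread("pics/top0.png");d=np.load("pics/top0.npy")
i=arm.camera_info("top");T=np.array(i["extrinsics"])
v,u=np.mgrid[:384,:512];P=np.stack([(u-i["cx"])/i["fx"]*d,(v-i["cy"])/i["fy"]*d,d,np.ones_like(d)],-1)@T.T
P=P[...,:3]
def cl(c,w,zlo,zhi):
    r=P[c[1]-w:c[1]+w,c[0]-w:c[0]+w].reshape(-1,3);r=r[(r[:,2]>zlo)&(r[:,2]<zhi)]
    m=(r.min(0)+r.max(0))/2;print(len(r),r.mean(0).round(1),m.round(1),np.ptp(r,0).round(1));return r.mean(0)
D=cl((160,259),22,115,140);K=cl((251,254),12,103,120);V=cl((233,173),10,120,140)
lid=(P[...,2]>78)&(P[...,2]<92);lid[:100]=0
n,l,s,c=cv2.connectedComponentsWithStats(lid.astype(np.uint8));k=1+s[1:,4].argmax()
pts=P[l==k][:,:2].astype(np.float32);print("lid z",np.median(P[l==k][:,2]),cv2.minAreaRect(pts))
A=np.array([[-30,75],[-65,-85],[75,-105.]]);B=np.array([D,K,V])[:,:2]
M,_=cv2.estimateAffinePartial2D(A,B);print(M, np.degrees(np.arctan2(M[1,0],M[0,0])),np.hypot(M[1,0],M[0,0]))
print((A@M[:,:2].T+M[:,2]).round(1), B.round(1))
cv2.imwrite("pics/c1.png",cv2.resize(im[225:290,125:285],None,fx=4.5,fy=4.5,interpolation=cv2.INTER_CUBIC))
E
```

```text
518 [547.8 153.5 124.2] [547.6 154.4 121.9] [44.7 46.3 13.6]
174 [556.2  -9.1 106.1] [556.   -8.5 106.3] [25.4 25.6  6.4]
145 [701.7  22.1 129. ] [701.6  22.3 127.2] [22.5 23.6 14.3]
lid z 84.51879983027123 ((593.4089965820312, 89.22806549072266), (246.78135681152344, 319.49798583984375), 15.409132957458496)Traceback (most recent call last):
  File "<stdin>", line 14, in <module>
cv2.error: OpenCV(4.12.0) /io/opencv/modules/calib3d/src/ptsetreg.cpp:1108: error: (-215:Assertion failed) count >= 0 && to.checkVector(2) == count in function 'estimateAffinePartial2D'
```

```bash
cat >> h.py <<'E'
def to(x,y,z):
    s=arm.read_state();r=R.from_quat(s["ee_rot"])
    print("t",round(s["clock"],2),"pos",s["position"].round(1),"frac",(r.inv().apply(np.array([x,y,z])-s["position"])/250).round(4),"j",s["joints"].round(2))
E
python3 - <<'E'
from h import *
im=cv2.imread("pics/top0.png")
cv2.imwrite("pics/c1.png",cv2.resize(im[225:290,125:285],None,fx=4.5,fy=4.5,interpolation=cv2.INTER_CUBIC))
to(548,153.5,231)
E
```

```text
t 0.6 pos [ 243.3 -575.7  231.3] frac [-2.2581e+00  2.2122e+00  1.3000e-03] j [-0.91  0.38  0.01 -0.   -1.19 -0.26]
```

View pics/c1.png

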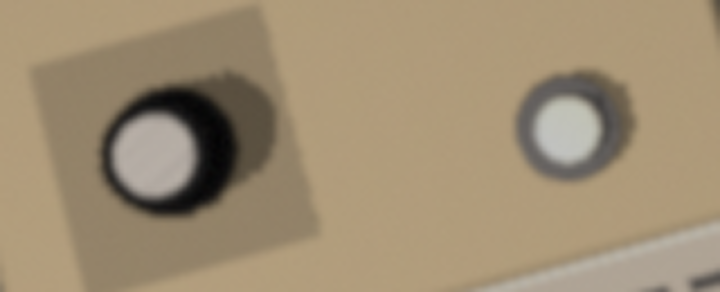

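{"name": "arm_command", "arguments": {"rows": [[[-0.564, 0.553, 0], [0, 0, 0]], [[-0.564, 0.553, 0], [0, 0, 0]], [[-0.564, 0.553, 0], [0, 0, 0]], [[-0.564, 0.553, 0], [0, 0, 0]], [[-0.564, 0.553, 0], [0, 0, 0]]], "grip": 1}}

```text
clock: 1.1
position: [320.7, -389.6, 232.0]
ee_rot: [-0.201, 0.979, 0.0, 0.001]
contact_force: [0.3, 0.1, 0.3]
gripper_width: 85.5
grasp_force: 0.0
```

{"name": "arm_command", "arguments": {"rows": [[[-0.564, 0.553, 0], [0, 0, 0]], [[-0.564, 0.553, 0], [0, 0, 0]], [[-0.564, 0.553, 0], [0, 0, 0]], [[-0.564, 0.553, 0], [0, 0, 0]], [[-0.564, 0.553, 0], [0, 0, 0]]]}}

```text
clock: 1.6
position: [397.4, -207.8, 231.9]
ee_rot: [-0.202, 0.979, -0.0, 0.001]
contact_force: [-0.9, -0.7, -0.3]
gripper_width: 85.2
grasp_force: 0.0
```

{"name": "arm_command", "arguments": {"rows": [[[-0.564, 0.553, 0], [0, 0, 0]], [[-0.564, 0.553, 0], [0, 0, 0]], [[-0.564, 0.553, 0], [0, 0, 0]], [[-0.564, 0.553, 0], [0, 0, 0]], [[-0.564, 0.553, 0], [0, 0, 0]]]}}

```text
clock: 2.1
position: [473.9, -25.9, 231.5]
ee_rot: [-0.201, 0.98, -0.0, 0.001]
contact_force: [-0.5, 0.2, 0.7]
gripper_width: 85.0
grasp_force: 0.0
```

{"name": "arm_command", "arguments": {"rows": [[[-0.564, 0.553, 0], [0, 0, 0]], [[-0.564, 0.553, 0], [0, 0, 0]], [[-0.564, 0.553, 0], [0, 0, 0]], [[-0.564, 0.553, 0], [0, 0, 0]], [[-0.564, 0.553, 0], [0, 0, 0]]]}}

```text
clock: 2.6
position: [549.9, 156.3, 230.3]
ee_rot: [-0.2, 0.98, -0.0, 0.0]
contact_force: [-1.3, -1.0, -0.6]
gripper_width: 85.4
grasp_force: 0.0
```

The crop confirms the black knob with its grey top at full pixel (159,259) and the white key in its grey ring at (251,254). Both match the description.

```bash
python3 - <<'E'
from h import *
i=arm.camera_info("top");T=np.array(i["extrinsics"])
def ray(u,v,z):
    r=T[:3,:3]@np.array([(u-i["cx"])/i["fx"],(v-i["cy"])/i["fy"],1]);o=T[:3,3];return (o+r*(z-o[2])/r[2]).round(1)
print("dial",ray(125+153/4.5,225+155/4.5,125),"key",ray(125+568/4.5,225+130/4.5,106))
to(548,153.5,231)
E
```

```text
dial [546.2 153.4 125. ] key [554.4 -10.7 106. ]
t 2.6 pos [549.9 156.3 230.3] frac [ 0.0113 -0.0073 -0.0027] j [ 0.56  0.29 -0.13  0.   -1.15 -1.73]
```

{"name": "arm_command", "arguments": {"rows": [[[0.002, 0, 0.25], [0, 0, 0]], [[0.002, 0, 0.4], [0, 0, 0]], [[0.002, 0, 0.5], [0, 0, 0]], [[0.002, 0, 0.53], [0, 0, 0]], [[0.002, 0, 0.53], [0, 0, 0]]]}}

```text
clock: 3.1
position: [547.3, 151.7, 98.3]
ee_rot: [-0.198, 0.98, -0.001, -0.001]
contact_force: [-0.2, 0.1, 0.2]
gripper_width: 85.5
grasp_force: 0.0
```

```bash
python3 - <<'E'
from h import *
to(547,153.5,98)
im,d=arm.get_image("scene");cv2.imwrite("pics/g1.png",cv2.resize(im[40:240,120:340],None,fx=3,fy=3,interpolation=cv2.INTER_CUBIC))
E
```

```text
t 3.1 pos [547.3 151.7  98.3] frac [-0.0018  0.0069  0.001 ] j [ 0.56  0.42 -0.31  0.   -0.85 -1.73]
```

View pics/g1.png

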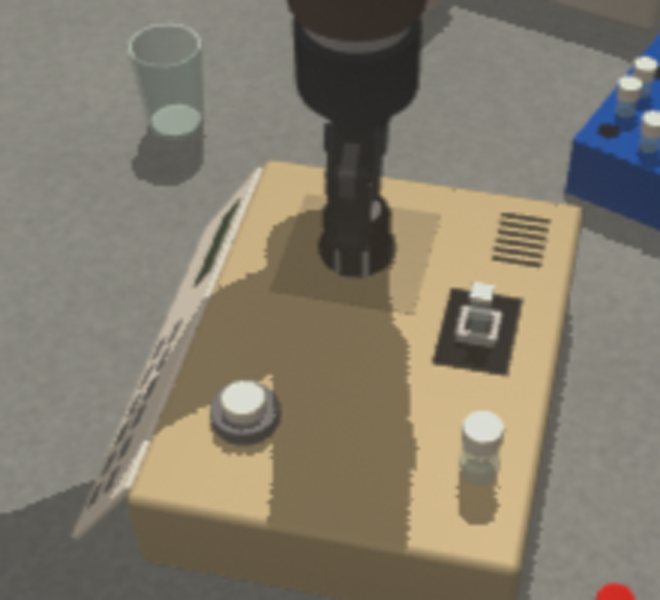

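The gripper straddles the dial (crop (355,240), full pixel (238,120)), with one finger on each side. Now I close it.

{"name": "arm_command", "arguments": {"rows": [[[0, 0, 0], [0, 0, 0]], [[0, 0, 0], [0, 0, 0]], [[0, 0, 0], [0, 0, 0]], [[0, 0, 0], [0, 0, 0]], [[0, 0, 0], [0, 0, 0]]], "grip": 0}}

```text
clock: 3.65
position: [547.6, 154.0, 100.7]
ee_rot: [-0.199, 0.98, 0.001, 0.001]
contact_force: [-2.7, 1.5, 5.3]
gripper_width: 42.3
grasp_force: 60.3
```

{"name": "arm_command", "arguments": {"rows": [[[0, 0, 0], [0, 0, 0]], [[0, 0, 0], [0, 0, 0]]]}}

```text
clock: 3.85
position: [547.6, 154.0, 100.6]
ee_rot: [-0.199, 0.98, 0.001, 0.001]
contact_force: [-2.5, 1.8, 4.7]
gripper_width: 42.2
grasp_force: 60.3
```

```bash
cat > s.py <<'E'
from h import *
s=arm.read_state();e=R.from_quat(s["ee_rot"]).as_matrix()
print("t",round(s["clock"],2),"pos",s["position"].round(1),"yaw",np.degrees(np.arctan2(e[1,0],e[0,0])).round(2),"F",s["contact_force"].round(1),"M",s["wrist_torque"].round(3),"j6",s["joints"][5].round(3),"eff6",s["joint_efforts"][5].round(3),"w",s["gripper_width"].round(1),s["grasp_force"])
E
python3 s.py
```

```text
Traceback (most recent call last):
  File "s.py", line 3, in <module>
    print("t",round(s["clock"],2),"pos",s["position"].round(1),"yaw",np.degrees(np.arctan2(e[1,0],e[0,0])).round(2),"F",s["contact_force"].round(1),"M",s["wrist_torque"].round(3),"j6",s["joints"][5].round(3),"eff6",s["joint_efforts"][5].round(3),"w",s["gripper_width"].round(1),s["grasp_force"])
                                                                                                                                                                                                                                                          ^^^^^^^^^^^^^^^^^^^^^^^^
AttributeError: 'float' object has no attribute 'round'
```

```bash
sed -i 's/\["gripper_width"\].round(1)/["gripper_width"]/' s.py; sed -i 's/"j6".*)$/"j6",s["joints"][5].round(3),"w",round(s["gripper_width"],1))/' s.py; python3 s.py
```

```text
t 3.85 pos [547.6 154.  100.6] yaw -157.05 F [-2.5  1.8  4.7] M [ 0.503  0.698 -0.023] j6 -1.729 w 42.2
```

{"name": "arm_command", "arguments": {"rows": [[[0, 0, 0], [0, 0, -0.0222]], [[0, 0, 0], [0, 0, -0.0222]]]}}

```text
clock: 4.05
position: [547.5, 154.2, 100.6]
ee_rot: [-0.234, 0.972, 0.001, 0.001]
contact_force: [-3.5, 2.4, 5.6]
gripper_width: 42.4
grasp_force: 60.3
```

```bash
python3 s.py
```

```text
t 4.05 pos [547.5 154.2 100.6] yaw -152.98 F [-3.5  2.4  5.6] M [0.734 0.832 0.06 ] j6 -1.658 w 42.4
```

{"name": "arm_command", "arguments": {"rows": [[[0, 0, 0], [0, 0, -0.0222]], [[0, 0, 0], [0, 0, -0.0222]]]}}

```text
clock: 4.25
position: [547.4, 154.3, 100.7]
ee_rot: [-0.267, 0.964, 0.001, 0.001]
contact_force: [-2.9, 3.1, 5.4]
gripper_width: 42.5
grasp_force: 60.2
```

```bash
python3 s.py
```

```text
t 4.25 pos [547.4 154.3 100.7] yaw -149.03 F [-2.9  3.1  5.4] M [ 0.859  0.988 -0.181] j6 -1.589 w 42.5
```

{"name": "arm_command", "arguments": {"rows": [[[0, 0, 0], [0, 0, -0.0222]], [[0, 0, 0], [0, 0, -0.0222]]]}}

```text
clock: 4.45
position: [547.3, 154.5, 100.7]
ee_rot: [-0.301, 0.954, 0.001, 0.001]
contact_force: [-3.3, 3.5, 4.8]
gripper_width: 42.4
grasp_force: 60.2
```

```bash
python3 s.py
```

```text
t 4.45 pos [547.3 154.5 100.7] yaw -145.02 F [-3.3  3.5  4.8] M [ 1.01   1.021 -0.106] j6 -1.519 w 42.4
```

{"name": "arm_command", "arguments": {"rows": [[[0, 0, 0], [0, 0, -0.0222]], [[0, 0, 0], [0, 0, -0.0222]]]}}

```text
clock: 4.65
position: [547.3, 154.6, 100.7]
ee_rot: [-0.334, 0.943, 0.001, 0.001]
contact_force: [-4.3, 4.2, 6.7]
gripper_width: 42.1
grasp_force: 60.2
```

```bash
python3 s.py
```

```text
t 4.65 pos [547.3 154.6 100.7] yaw -141.01 F [-4.3  4.2  6.7] M [ 1.226  1.199 -0.035] j6 -1.449 w 42.1
```

{"name": "arm_command", "arguments": {"rows": [[[0, 0, 0], [0, 0, -0.0222]], [[0, 0, 0], [0, 0, -0.0222]]]}}

```text
clock: 4.85
position: [547.1, 154.7, 100.6]
ee_rot: [-0.366, 0.93, 0.001, 0.001]
contact_force: [-4.4, 5.5, 5.0]
gripper_width: 42.4
grasp_force: 60.3
```

```bash
python3 s.py
```

```text
t 4.85 pos [547.1 154.7 100.6] yaw -137.0 F [-4.4  5.5  5. ] M [1.389 1.355 0.021] j6 -1.379 w 42.4
```

{"name": "arm_command", "arguments": {"rows": [[[0, 0, 0], [0, 0, -0.0222]], [[0, 0, 0], [0, 0, -0.0222]]]}}

```text
clock: 5.05
position: [547.0, 154.9, 100.6]
ee_rot: [-0.399, 0.917, 0.001, 0.001]
contact_force: [-5.2, 4.8, 6.2]
gripper_width: 42.3
grasp_force: 60.3
```

```bash
python3 s.py
```

```text
t 5.05 pos [547.  154.9 100.6] yaw -133.01 F [-5.2  4.8  6.2] M [ 1.554  1.51  -0.021] j6 -1.309 w 42.3
```

{"name": "arm_command", "arguments": {"rows": [[[0, 0, 0], [0, 0, -0.0222]], [[0, 0, 0], [0, 0, -0.0222]]]}}

```text
clock: 5.25
position: [546.9, 155.0, 100.6]
ee_rot: [-0.43, 0.903, 0.001, 0.001]
contact_force: [-5.3, 6.3, 5.5]
gripper_width: 42.5
grasp_force: 60.4
```

```bash
python3 s.py
```

```text
t 5.25 pos [546.9 155.  100.6] yaw -129.01 F [-5.3  6.3  5.5] M [1.739 1.653 0.006] j6 -1.24 w 42.5
```

{"name": "arm_command", "arguments": {"rows": [[[0, 0, 0], [0, 0, -0.0222]], [[0, 0, 0], [0, 0, -0.0222]]]}}

```text
clock: 5.45
position: [546.7, 155.1, 100.6]
ee_rot: [-0.461, 0.887, 0.001, 0.001]
contact_force: [-6.4, 5.7, 6.4]
gripper_width: 42.3
grasp_force: 60.4
```

```bash
python3 s.py
```

```text
t 5.45 pos [546.7 155.1 100.6] yaw -125.07 F [-6.4  5.7  6.4] M [ 1.869  1.735 -0.186] j6 -1.17 w 42.3
```

{"name": "arm_command", "arguments": {"rows": [[[0, 0, 0], [0, 0, -0.0222]], [[0, 0, 0], [0, 0, -0.0222]]]}}

```text
clock: 5.65
position: [546.6, 155.2, 100.6]
ee_rot: [-0.492, 0.871, 0.001, 0.001]
contact_force: [-7.2, 7.2, 6.9]
gripper_width: 42.0
grasp_force: 60.4
```

```bash
python3 s.py
```

```text
t 5.65 pos [546.6 155.2 100.6] yaw -121.05 F [-7.2  7.2  6.9] M [ 1.982  1.952 -0.152] j6 -1.1 w 42.0
```

{"name": "arm_command", "arguments": {"rows": [[[0, 0, 0], [0, 0, -0.0222]], [[0, 0, 0], [0, 0, -0.0222]]]}}

```text
clock: 5.85
position: [546.4, 155.3, 100.7]
ee_rot: [-0.522, 0.853, 0.001, 0.001]
contact_force: [-6.3, 6.6, 8.3]
gripper_width: 42.4
grasp_force: 60.5
```

```bash
python3 s.py
```

```text
t 5.85 pos [546.4 155.3 100.7] yaw -117.04 F [-6.3  6.6  8.3] M [ 2.085  2.11  -0.054] j6 -1.03 w 42.4
```

{"name": "arm_command", "arguments": {"rows": [[[0, 0, 0], [0, 0, -0.0444]], [[0, 0, 0], [0, 0, -0.0444]], [[0, 0, 0], [0, 0, -0.0444]]]}}

```text
clock: 6.15
position: [546.1, 155.4, 100.6]
ee_rot: [-0.58, 0.815, 0.001, 0.001]
contact_force: [-7.7, 6.9, 7.7]
gripper_width: 42.5
grasp_force: 60.6
```

```bash
python3 s.py
```

```text
t 6.15 pos [546.1 155.4 100.6] yaw -109.1 F [-7.7  6.9  7.7] M [ 2.36   2.459 -0.012] j6 -0.892 w 42.5
```

{"name": "arm_command", "arguments": {"rows": [[[0, 0, 0], [0, 0, -0.0222]], [[0, 0, 0], [0, 0, -0.0222]]]}}

```text
clock: 6.35
position: [546.0, 155.4, 100.6]
ee_rot: [-0.608, 0.794, 0.001, 0.001]
contact_force: [-8.8, 8.3, 9.0]
gripper_width: 42.5
grasp_force: 60.6
```

```bash
python3 s.py
```

```text
t 6.35 pos [546.  155.4 100.6] yaw -105.04 F [-8.8  8.3  9. ] M [2.445 2.663 0.008] j6 -0.821 w 42.5
```

{"name": "arm_command", "arguments": {"rows": [[[0, 0, 0], [0, 0, -0.0111]], [[0, 0, 0], [0, 0, -0.0111]]]}}

```text
clock: 6.55
position: [545.8, 155.4, 100.6]
ee_rot: [-0.622, 0.783, 0.001, 0.001]
contact_force: [-9.0, 8.6, 8.8]
gripper_width: 42.3
grasp_force: 60.6
```

```bash
python3 s.py
```

```text
t 6.55 pos [545.8 155.4 100.6] yaw -103.09 F [-9.   8.6  8.8] M [ 2.46   2.672 -0.017] j6 -0.787 w 42.3
```

{"name": "arm_command", "arguments": {"rows": [[[0, 0, 0], [0, 0, -0.0083]], [[0, 0, 0], [0, 0, -0.0083]]]}}

```text
clock: 6.75
position: [545.8, 155.5, 100.6]
ee_rot: [-0.632, 0.775, 0.002, 0.001]
contact_force: [-9.3, 8.8, 8.5]
gripper_width: 42.3
grasp_force: 60.6
```

```bash
python3 s.py
```

```text
t 6.75 pos [545.8 155.5 100.6] yaw -101.64 F [-9.3  8.8  8.5] M [ 2.523  2.676 -0.217] j6 -0.762 w 42.3
```

{"name": "arm_command", "arguments": {"rows": [[[0, 0, 0], [0, 0, -0.0083]], [[0, 0, 0], [0, 0, -0.0083]]]}}

```text
clock: 6.95
position: [545.7, 155.4, 100.6]
ee_rot: [-0.642, 0.767, 0.002, 0.001]
contact_force: [-10.2, 9.3, 8.5]
gripper_width: 42.2
grasp_force: 60.6
```

```bash
python3 s.py
```

```text
t 6.95 pos [545.7 155.4 100.6] yaw -100.15 F [-10.2   9.3   8.5] M [ 2.51   2.729 -0.155] j6 -0.735 w 42.2
```

{"name": "arm_command", "arguments": {"rows": [[[0, 0, 0], [0, 0, -0.0111]], [[0, 0, 0], [0, 0, -0.0111]]]}}

```text
clock: 7.15
position: [545.7, 155.5, 100.6]
ee_rot: [-0.655, 0.755, 0.002, 0.001]
contact_force: [-9.9, 9.1, 9.2]
gripper_width: 42.2
grasp_force: 60.6
```

```bash
python3 s.py
```

```text
t 7.15 pos [545.7 155.5 100.6] yaw -98.13 F [-9.9  9.1  9.2] M [ 2.529  2.82  -0.133] j6 -0.7 w 42.2
```

{"name": "arm_command", "arguments": {"rows": [[[0, 0, 0], [0, 0, -0.0111]], [[0, 0, 0], [0, 0, -0.0111]]]}}

```text
clock: 7.35
position: [545.6, 155.5, 100.6]
ee_rot: [-0.668, 0.744, 0.002, 0.001]
contact_force: [-9.8, 8.7, 10.6]
gripper_width: 42.1
grasp_force: 60.7
```

```bash
python3 s.py
```

```text
t 7.35 pos [545.6 155.5 100.6] yaw -96.12 F [-9.8  8.7 10.6] M [ 2.548  2.979 -0.108] j6 -0.665 w 42.1
```

{"name": "arm_command", "arguments": {"rows": [[[0, 0, 0], [0, 0, -0.0222]], [[0, 0, 0], [0, 0, -0.0444]], [[0, 0, 0], [0, 0, -0.0667]], [[0, 0, 0], [0, 0, -0.0667]]]}}

```text
clock: 7.75
position: [545.1, 155.5, 100.6]
ee_rot: [0.743, -0.67, -0.002, -0.0]
contact_force: [-11.2, 9.0, 10.9]
gripper_width: 42.6
grasp_force: 60.8
```

```bash
python3 s.py
```

```text
t 7.75 pos [545.1 155.5 100.6] yaw -84.06 F [-11.2   9.   10.9] M [ 2.69   3.36  -0.034] j6 -0.455 w 42.6
```

{"name": "arm_command", "arguments": {"rows": [[[0, 0, 0], [0, 0, -0.0167]], [[0, 0, 0], [0, 0, -0.0167]]]}}

```text
clock: 7.95
position: [544.9, 155.4, 100.6]
ee_rot: [0.76, -0.65, -0.002, -0.0]
contact_force: [-12.0, 8.9, 9.5]
gripper_width: 42.1
grasp_force: 60.8
```

```bash
python3 s.py
```

```text
t 7.95 pos [544.9 155.4 100.6] yaw -81.07 F [-12.    8.9   9.5] M [ 2.708  3.442 -0.054] j6 -0.403 w 42.1
```

{"name": "arm_command", "arguments": {"rows": [[[0, 0, 0], [0, 0, -0.0111]], [[0, 0, 0], [0, 0, -0.0111]]]}}

```text
clock: 8.15
position: [544.9, 155.4, 100.6]
ee_rot: [0.771, -0.637, -0.002, -0.0]
contact_force: [-11.3, 9.5, 10.8]
gripper_width: 42.3
grasp_force: 60.8
```

```bash
python3 s.py
```

```text
t 8.15 pos [544.9 155.4 100.6] yaw -79.1 F [-11.3   9.5  10.8] M [ 2.701  3.447 -0.058] j6 -0.368 w 42.3
```

{"name": "arm_command", "arguments": {"rows": [[[0, 0, 0], [0, 0, -0.0083]], [[0, 0, 0], [0, 0, -0.0083]]]}}

```text
clock: 8.35
position: [544.8, 155.4, 100.6]
ee_rot: [0.779, -0.627, -0.002, -0.0]
contact_force: [-11.6, 9.1, 10.4]
gripper_width: 42.2
grasp_force: 60.9
```

```bash
python3 s.py
```

```text
t 8.35 pos [544.8 155.4 100.6] yaw -77.66 F [-11.6   9.1  10.4] M [ 2.749  3.56  -0.224] j6 -0.343 w 42.2
```

{"name": "arm_command", "arguments": {"rows": [[[0, 0, 0], [0, 0, -0.0056]], [[0, 0, 0], [0, 0, -0.0056]]]}}

```text
clock: 8.55
position: [544.8, 155.4, 100.6]
ee_rot: [0.784, -0.62, -0.002, -0.0]
contact_force: [-12.0, 9.9, 11.5]
gripper_width: 42.5
grasp_force: 60.9
```

```bash
python3 s.py
```

```text
t 8.55 pos [544.8 155.4 100.6] yaw -76.67 F [-12.    9.9  11.5] M [ 2.723  3.594 -0.288] j6 -0.325 w 42.5
```

{"name": "arm_command", "arguments": {"rows": [[[0, 0, 0], [0, 0, -0.0044]], [[0, 0, 0], [0, 0, -0.0044]]]}}

```text
clock: 8.75
position: [544.7, 155.4, 100.6]
ee_rot: [0.789, -0.615, -0.002, -0.0]
contact_force: [-12.2, 10.6, 11.2]
gripper_width: 42.1
grasp_force: 60.9
```

```bash
python3 s.py
```

```text
t 8.75 pos [544.7 155.4 100.6] yaw -75.89 F [-12.2  10.6  11.2] M [ 2.812  3.591 -0.251] j6 -0.312 w 42.1
```

```bash
python3 - <<'E'
from h import *
m=[]
for k in range(8):
    arm.get_image("top");m.append(arm.read_state()["wrist_torque"][2])
print(np.round(m,3),np.mean(m))
E
python3 s.py
```

```text
[-0.262 -0.234 -0.181 -0.301 -0.305 -0.203 -0.269 -0.272] -0.25340398499659283
t 9.15 pos [544.7 155.4 100.6] yaw -75.9 F [-11.7   8.9  11.2] M [ 2.767  3.62  -0.272] j6 -0.312 w 42.2
```

```bash
cat > a.py <<'E'
from h import *
m=[]
for k in range(6):
    arm.get_image("top");m.append(arm.read_state()["wrist_torque"][2])
print("avg Mz",np.mean(m).round(3));import s
E
echo
```

{"name": "arm_command", "arguments": {"rows": [[[0, 0, 0], [0, 0, -0.0056]], [[0, 0, 0], [0, 0, -0.0056]]]}}

```text
clock: 9.35
position: [544.7, 155.4, 100.6]
ee_rot: [0.794, -0.608, -0.002, -0.0]
contact_force: [-11.9, 8.5, 10.7]
gripper_width: 42.7
grasp_force: 60.9
```

```bash
python3 a.py
```

```text
avg Mz -0.31
t 9.65 pos [544.7 155.4 100.6] yaw -74.9 F [-12.5   8.7  10.9] M [ 2.812  3.595 -0.33 ] j6 -0.294 w 42.0
```

{"name": "arm_command", "arguments": {"rows": [[[0, 0, 0], [0, 0, 0.0222]], [[0, 0, 0], [0, 0, 0.0333]], [[0, 0, 0], [0, 0, 0.0333]]]}}

```text
clock: 9.95
position: [544.9, 155.4, 100.6]
ee_rot: [0.761, -0.648, -0.002, -0.0]
contact_force: [-11.1, 8.9, 9.8]
gripper_width: 42.4
grasp_force: 60.8
```

```bash
python3 s.py
```

```text
t 9.95 pos [544.9 155.4 100.6] yaw -80.85 F [-11.1   8.9   9.8] M [2.751 3.441 0.015] j6 -0.399 w 42.4
```

{"name": "arm_command", "arguments": {"rows": [[[0, 0, 0], [0, 0, 0.0222]], [[0, 0, 0], [0, 0, 0.0222]]]}}

```text
clock: 10.15
position: [545.1, 155.5, 100.6]
ee_rot: [0.738, -0.675, -0.002, -0.001]
contact_force: [-11.3, 9.7, 10.1]
gripper_width: 42.3
grasp_force: 60.8
```

```bash
python3 s.py
```

```text
t 10.15 pos [545.1 155.5 100.6] yaw -84.88 F [-11.3   9.7  10.1] M [ 2.721  3.36  -0.076] j6 -0.469 w 42.3
```

{"name": "arm_command", "arguments": {"rows": [[[0, 0, 0], [0, 0, 0.0222]], [[0, 0, 0], [0, 0, 0.0222]]]}}

```text
clock: 10.35
position: [545.3, 155.5, 100.6]
ee_rot: [0.714, -0.7, -0.002, -0.001]
contact_force: [-10.7, 8.7, 11.1]
gripper_width: 42.6
grasp_force: 60.8
```

```bash
python3 s.py
```

```text
t 10.35 pos [545.3 155.5 100.6] yaw -88.88 F [-10.7   8.7  11.1] M [ 2.715  3.189 -0.071] j6 -0.539 w 42.6
```

{"name": "arm_command", "arguments": {"rows": [[[0, 0, 0], [0, 0, 0.0222]], [[0, 0, 0], [0, 0, 0.0222]]]}}

```text
clock: 10.55
position: [545.4, 155.5, 100.6]
ee_rot: [-0.689, 0.725, 0.002, 0.001]
contact_force: [-10.4, 7.8, 9.5]
gripper_width: 42.3
grasp_force: 60.8
```

```bash
python3 s.py
```

```text
t 10.55 pos [545.4 155.5 100.6] yaw -92.87 F [-10.4   7.8   9.5] M [ 2.594  3.048 -0.038] j6 -0.609 w 42.3
```

{"name": "arm_command", "arguments": {"rows": [[[0, 0, 0], [0, 0, 0.0222]], [[0, 0, 0], [0, 0, 0.0222]]]}}

```text
clock: 10.75
position: [545.6, 155.5, 100.6]
ee_rot: [-0.664, 0.748, 0.002, 0.001]
contact_force: [-9.4, 8.8, 9.6]
gripper_width: 42.2
grasp_force: 60.8
```

```bash
python3 s.py
```

```text
t 10.75 pos [545.6 155.5 100.6] yaw -96.86 F [-9.4  8.8  9.6] M [2.53  2.888 0.006] j6 -0.678 w 42.2
```

{"name": "arm_command", "arguments": {"rows": [[[0, 0, 0], [0, 0, 0.0222]], [[0, 0, 0], [0, 0, 0.0222]]]}}

```text
clock: 10.95
position: [545.8, 155.4, 100.6]
ee_rot: [-0.637, 0.771, 0.001, 0.001]
contact_force: [-8.8, 8.5, 9.3]
gripper_width: 42.4
grasp_force: 60.8
```

```bash
python3 s.py
```

```text
t 10.95 pos [545.8 155.4 100.6] yaw -100.86 F [-8.8  8.5  9.3] M [ 2.539  2.749 -0.051] j6 -0.748 w 42.4
```

{"name": "arm_command", "arguments": {"rows": [[[0, 0, 0], [0, 0, 0.0222]], [[0, 0, 0], [0, 0, 0.0222]]]}}

```text
clock: 11.15
position: [545.9, 155.4, 100.6]
ee_rot: [-0.61, 0.793, 0.001, 0.001]
contact_force: [-7.9, 9.2, 8.4]
gripper_width: 42.3
grasp_force: 60.8
```

```bash
python3 s.py
```

```text
t 11.15 pos [545.9 155.4 100.6] yaw -104.85 F [-7.9  9.2  8.4] M [ 2.441  2.59  -0.021] j6 -0.818 w 42.3
```

{"name": "arm_command", "arguments": {"rows": [[[0, 0, 0], [0, 0, 0.0222]], [[0, 0, 0], [0, 0, 0.0222]]]}}

```text
clock: 11.35
position: [546.1, 155.4, 100.6]
ee_rot: [-0.582, 0.813, 0.001, 0.001]
contact_force: [-7.5, 8.2, 8.7]
gripper_width: 42.3
grasp_force: 60.6
```

```bash
python3 s.py
```

```text
t 11.35 pos [546.1 155.4 100.6] yaw -108.8 F [-7.5  8.2  8.7] M [2.364 2.438 0.158] j6 -0.887 w 42.3
```

{"name": "arm_command", "arguments": {"rows": [[[0, 0, 0], [0, 0, 0.0222]], [[0, 0, 0], [0, 0, 0.0222]]]}}

```text
clock: 11.55
position: [546.3, 155.3, 100.7]
ee_rot: [-0.553, 0.833, 0.001, 0.001]
contact_force: [-7.5, 6.8, 7.2]
gripper_width: 42.4
grasp_force: 60.5
```

```bash
python3 s.py
```

```text
t 11.55 pos [546.3 155.3 100.7] yaw -112.81 F [-7.5  6.8  7.2] M [2.271 2.331 0.054] j6 -0.957 w 42.4
```

{"name": "arm_command", "arguments": {"rows": [[[0, 0, 0], [0, 0, 0.0222]], [[0, 0, 0], [0, 0, 0.0222]]]}}

```text
clock: 11.75
position: [546.4, 155.2, 100.6]
ee_rot: [-0.524, 0.852, 0.001, 0.001]
contact_force: [-7.4, 7.3, 8.3]
gripper_width: 42.3
grasp_force: 60.5
```

```bash
python3 s.py
```

```text
t 11.75 pos [546.4 155.2 100.6] yaw -116.82 F [-7.4  7.3  8.3] M [2.15  2.078 0.04 ] j6 -1.027 w 42.3
```

{"name": "arm_command", "arguments": {"rows": [[[0, 0, 0], [0, 0, 0.0222]], [[0, 0, 0], [0, 0, 0.0222]]]}}

```text
clock: 11.95
position: [546.6, 155.2, 100.6]
ee_rot: [-0.494, 0.87, 0.001, 0.001]
contact_force: [-6.3, 7.6, 7.1]
gripper_width: 42.3
grasp_force: 60.5
```

```bash
python3 s.py
```

```text
t 11.95 pos [546.6 155.2 100.6] yaw -120.83 F [-6.3  7.6  7.1] M [ 1.988  2.021 -0.058] j6 -1.097 w 42.3
```

{"name": "arm_command", "arguments": {"rows": [[[0, 0, 0], [0, 0, 0.0222]], [[0, 0, 0], [0, 0, 0.0222]]]}}

```text
clock: 12.15
position: [546.7, 155.1, 100.6]
ee_rot: [-0.463, 0.886, 0.001, 0.001]
contact_force: [-5.8, 6.0, 6.7]
gripper_width: 41.7
grasp_force: 60.6
```

```bash
python3 s.py
```

```text
t 12.15 pos [546.7 155.1 100.6] yaw -124.82 F [-5.8  6.   6.7] M [ 1.861  1.803 -0.048] j6 -1.166 w 41.7
```

{"name": "arm_command", "arguments": {"rows": [[[0, 0, 0], [0, 0, 0.0167]], [[0, 0, 0], [0, 0, 0.0167]]]}}

```text
clock: 12.35
position: [546.8, 155.0, 100.7]
ee_rot: [-0.44, 0.898, 0.001, 0.001]
contact_force: [-6.0, 5.1, 6.5]
gripper_width: 42.6
grasp_force: 60.5
```

```bash
python3 s.py
```

```text
t 12.35 pos [546.8 155.  100.7] yaw -127.82 F [-6.   5.1  6.5] M [ 1.766  1.739 -0.067] j6 -1.219 w 42.6
```

{"name": "arm_command", "arguments": {"rows": [[[0, 0, 0], [0, 0, 0.0111]], [[0, 0, 0], [0, 0, 0.0111]]]}}

```text
clock: 12.55
position: [546.9, 155.0, 100.6]
ee_rot: [-0.424, 0.906, 0.001, 0.001]
contact_force: [-5.7, 5.8, 7.2]
gripper_width: 42.5
grasp_force: 60.5
```

```bash
python3 s.py
```

```text
t 12.55 pos [546.9 155.  100.6] yaw -129.79 F [-5.7  5.8  7.2] M [ 1.681  1.63  -0.015] j6 -1.253 w 42.5
```

{"name": "arm_command", "arguments": {"rows": [[[0, 0, 0], [0, 0, 0.0111]], [[0, 0, 0], [0, 0, 0.0111]]]}}

```text
clock: 12.75
position: [547.0, 154.9, 100.7]
ee_rot: [-0.408, 0.913, 0.001, 0.001]
contact_force: [-5.0, 4.9, 5.8]
gripper_width: 42.4
grasp_force: 60.5
```

```bash
python3 s.py
```

```text
t 12.75 pos [547.  154.9 100.7] yaw -131.79 F [-5.   4.9  5.8] M [ 1.575  1.495 -0.011] j6 -1.288 w 42.4
```

{"name": "arm_command", "arguments": {"rows": [[[0, 0, 0], [0, 0, 0.0111]], [[0, 0, 0], [0, 0, 0.0111]]]}}

```text
clock: 12.95
position: [547.0, 154.9, 100.7]
ee_rot: [-0.393, 0.92, 0.001, 0.001]
contact_force: [-5.6, 5.4, 6.1]
gripper_width: 42.5
grasp_force: 60.5
```

```bash
python3 s.py
```

```text
t 12.95 pos [547.  154.9 100.7] yaw -133.74 F [-5.6  5.4  6.1] M [1.535 1.555 0.128] j6 -1.322 w 42.5
```

{"name": "arm_command", "arguments": {"rows": [[[0, 0, 0], [0, 0, 0.0222]], [[0, 0, 0], [0, 0, 0.0444]], [[0, 0, 0], [0, 0, 0.0667]], [[0, 0, 0], [0, 0, 0.0889]], [[0, 0, 0], [0, 0, 0.1111]]]}}

```text
clock: 13.45
position: [547.5, 154.2, 100.7]
ee_rot: [-0.226, 0.974, 0.001, 0.001]
contact_force: [-2.7, 1.3, 5.5]
gripper_width: 42.0
grasp_force: 60.5
```

{"name": "arm_command", "arguments": {"rows": [[[0, 0, 0], [0, 0, 0]], [[0, 0, 0], [0, 0, 0.0056]]]}}

```text
clock: 13.65
position: [547.5, 154.1, 100.7]
ee_rot: [-0.218, 0.976, 0.001, 0.001]
contact_force: [-2.8, 2.5, 5.4]
gripper_width: 42.4
grasp_force: 60.5
```

```bash
python3 s.py
```

```text
t 13.65 pos [547.5 154.1 100.7] yaw -154.77 F [-2.8  2.5  5.4] M [0.56  0.772 0.013] j6 -1.689 w 42.4
```

{"name": "arm_command", "arguments": {"rows": [[[0, 0, 0], [0, 0, 0.0083]], [[0, 0, 0], [0, 0, 0.0083]]]}}

```text
clock: 13.85
position: [547.6, 154.1, 100.6]
ee_rot: [-0.206, 0.979, 0.001, 0.001]
contact_force: [-2.9, 1.9, 4.6]
gripper_width: 42.4
grasp_force: 60.5
```

```bash
python3 s.py
```

```text
t 13.85 pos [547.6 154.1 100.6] yaw -156.26 F [-2.9  1.9  4.6] M [0.662 0.752 0.065] j6 -1.715 w 42.4
```

{"name": "arm_command", "arguments": {"rows": [[[0, 0, 0], [0, 0, 0.0083]], [[0, 0, 0], [0, 0, 0.0083]]]}}

```text
clock: 14.05
position: [547.6, 154.0, 100.7]
ee_rot: [-0.193, 0.981, 0.0, 0.001]
contact_force: [-2.2, 1.0, 4.5]
gripper_width: 42.3
grasp_force: 60.4
```

```bash
python3 s.py
```

```text
t 14.05 pos [547.6 154.  100.7] yaw -157.72 F [-2.2  1.   4.5] M [0.538 0.752 0.194] j6 -1.741 w 42.3
```

{"name": "arm_command", "arguments": {"rows": [[[0, 0, 0], [0, 0, 0.0083]], [[0, 0, 0], [0, 0, 0.0083]]]}}

```text
clock: 14.25
position: [547.6, 154.0, 100.6]
ee_rot: [-0.18, 0.984, 0.0, 0.001]
contact_force: [-2.5, 1.4, 5.7]
gripper_width: 42.3
grasp_force: 60.4
```

```bash
python3 s.py
```

```text
t 14.25 pos [547.6 154.  100.6] yaw -159.22 F [-2.5  1.4  5.7] M [0.47  0.684 0.175] j6 -1.767 w 42.3
```

{"name": "arm_command", "arguments": {"rows": [[[0, 0, 0], [0, 0, 0.0083]], [[0, 0, 0], [0, 0, 0.0083]]]}}

```text
clock: 14.45
position: [547.6, 153.9, 100.6]
ee_rot: [-0.167, 0.986, 0.0, 0.001]
contact_force: [-2.9, 2.1, 5.0]
gripper_width: 42.3
grasp_force: 60.4
```

```bash
python3 s.py
```

```text
t 14.45 pos [547.6 153.9 100.6] yaw -160.72 F [-2.9  2.1  5. ] M [0.408 0.696 0.115] j6 -1.793 w 42.3
```

{"name": "arm_command", "arguments": {"rows": [[[0, 0, 0], [0, 0, 0.0222]], [[0, 0, 0], [0, 0, 0.0444]], [[0, 0, 0], [0, 0, 0.0583]], [[0, 0, 0], [0, 0, 0.0583]]]}}

```text
clock: 14.85
position: [547.7, 153.4, 100.6]
ee_rot: [-0.076, 0.997, 0.0, 0.001]
contact_force: [-1.3, -0.5, 4.9]
gripper_width: 42.3
grasp_force: 60.5
```

```bash
python3 a.py
```

```text
avg Mz -0.006
t 15.15 pos [547.7 153.4 100.6] yaw -171.22 F [-2.   0.5  5.8] M [-0.09   0.433 -0.02 ] j6 -1.976 w 42.3
```

{"name": "arm_command", "arguments": {"rows": [[[0, 0, 0], [0, 0, 0.0167]], [[0, 0, 0], [0, 0, 0.0167]]]}}

```text
clock: 15.35
position: [547.7, 153.3, 100.7]
ee_rot: [-0.05, 0.999, 0.0, 0.001]
contact_force: [-2.1, 0.2, 5.3]
gripper_width: 42.5
grasp_force: 60.5
```

```bash
python3 a.py
```

```text
avg Mz -0.032
t 15.65 pos [547.7 153.3 100.6] yaw -174.23 F [-1.2 -0.2  5.3] M [-0.199  0.443 -0.074] j6 -2.029 w 42.4
```

{"name": "arm_command", "arguments": {"rows": [[[0, 0, 0], [0, 0, 0]], [[0, 0, 0], [0, 0, 0]], [[0, 0, 0], [0, 0, 0]], [[0, 0, 0], [0, 0, 0]], [[0, 0, 0], [0, 0, 0]]], "grip": 1}}

```text
clock: 16.15
position: [547.1, 153.1, 98.7]
ee_rot: [-0.05, 0.999, -0.0, -0.0]
contact_force: [0.5, -0.1, -0.1]
gripper_width: 85.4
grasp_force: 0.0
```

{"name": "arm_command", "arguments": {"rows": [[[0, 0, -0.05], [0, 0, 0]], [[0, 0, -0.15], [0, 0, 0]], [[0, 0, -0.3], [0, 0, 0]], [[0, 0, -0.4], [0, 0, 0]], [[0, 0, -0.4], [0, 0, 0]]]}}

```text
clock: 16.65
position: [549.6, 154.1, 204.4]
ee_rot: [-0.05, 0.999, 0.002, 0.005]
contact_force: [0.3, -0.7, -0.2]
gripper_width: 85.6
grasp_force: 0.0
```

```bash
python3 s.py; python3 -c "
from h import *
to(555.5,-10,135)"
```

```text
t 16.65 pos [549.6 154.1 204.4] yaw -174.24 F [ 0.3 -0.7 -0.2] M [-0.027  0.019  0.031] j6 -2.029 w 85.6
t 16.65 pos [549.6 154.1 204.4] frac [ 0.0452 -0.6562  0.2753] j [ 0.56  0.31 -0.18  0.   -1.07 -2.03]
```

{"name": "arm_command", "arguments": {"rows": [[[0.006, -0.13, 0], [0, 0, 0]], [[0.016, -0.33, 0], [0, 0, 0]], [[0.026, -0.52, 0], [0, 0, 0]], [[0.032, -0.652, 0], [0, 0, 0]], [[0.032, -0.652, 0], [0, 0, 0]]], "grip": 0}}

```text
clock: 17.15
position: [554.8, -13.4, 198.7]
ee_rot: [-0.047, 0.999, -0.0, -0.001]
contact_force: [0.3, 0.2, -0.5]
gripper_width: 12.2
grasp_force: 0.0
```

{"name": "arm_command", "arguments": {"rows": [[[0, 0, 0.15], [0, 0, 0]], [[0, 0, 0.25], [0, 0, 0]], [[0, 0, 0.3], [0, 0, 0]], [[0, 0, 0.3], [0, 0, 0]], [[0, 0, 0.3], [0, 0, 0]]]}}

```text
clock: 17.65
position: [556.2, -9.5, 124.7]
ee_rot: [-0.05, 0.999, -0.0, 0.001]
contact_force: [0.1, -0.2, 0.6]
gripper_width: -0.1
grasp_force: 0.0
```

```bash
python3 s.py; python3 - <<'E'
from h import *
to(555.5,-10,107)
im,d=arm.get_image("scene");cv2.imwrite("pics/k1.png",cv2.resize(im[40:240,120:340],None,fx=3,fy=3,interpolation=cv2.INTER_CUBIC))
E
```

```text
t 17.65 pos [556.2  -9.5 124.7] yaw -174.22 F [ 0.1 -0.2  0.6] M [ 0.02  -0.008  0.015] j6 -1.745 w -0.1
t 17.65 pos [556.2  -9.5 124.7] frac [ 0.003  -0.0016  0.0707] j [ 0.27  0.37 -0.31  0.   -0.89 -1.74]
```

View pics/k1.png

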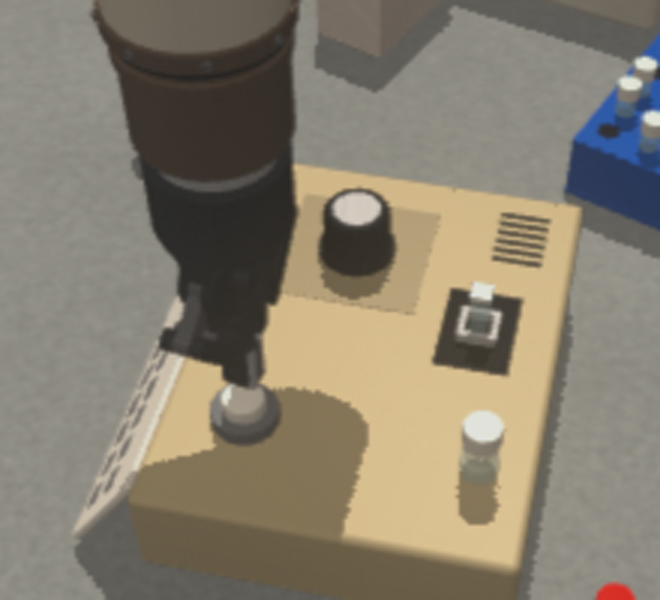

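The shut fingers stand over the white key (crop (243,395)). The dial at (357,230) and the vial at (480,445) are undisturbed. Now I press.

{"name": "arm_command", "arguments": {"rows": [[[0, 0, 0.035], [0, 0, 0]], [[0, 0, 0.07], [0, 0, 0]], [[0, 0, 0.076], [0, 0, 0]], [[0, 0, 0.084], [0, 0, 0]], [[0, 0, 0.084], [0, 0, 0]]]}}

```text
clock: 18.2
position: [555.5, -9.8, 103.1]
ee_rot: [-0.05, 0.999, 0.0, 0.0]
contact_force: [-1.1, 1.4, 3.8]
gripper_width: 0.0
grasp_force: 1.8
```

{"name": "arm_command", "arguments": {"rows": [[[0, 0, 0.006], [0, 0, 0]], [[0, 0, 0.008], [0, 0, 0]], [[0, 0, 0.008], [0, 0, 0]], [[0, 0, 0.008], [0, 0, 0]]]}}

```text
clock: 18.6
position: [555.5, -9.8, 101.1]
ee_rot: [-0.05, 0.999, 0.0, 0.0]
contact_force: [-1.8, 1.5, 5.8]
gripper_width: -0.0
grasp_force: 2.6
```

```bash
python3 s.py
```

```text
t 18.6 pos [555.5  -9.8 101.1] yaw -174.27 F [-1.8  1.5  5.8] M [0.684 0.525 0.016] j6 -1.745 w -0.0
```

{"name": "arm_command", "arguments": {"rows": [[[0, 0, 0.005], [0, 0, 0]], [[0, 0, 0.01], [0, 0, 0]], [[0, 0, 0.01], [0, 0, 0]], [[0, 0, 0.01], [0, 0, 0]]]}}

```text
clock: 19.0
position: [555.6, -9.8, 100.9]
ee_rot: [-0.05, 0.999, -0.0, 0.001]
contact_force: [-5.2, 3.4, 16.3]
gripper_width: 0.2
grasp_force: 8.5
```

```bash
python3 s.py
```

```text
t 19.0 pos [555.6  -9.8 100.9] yaw -174.23 F [-5.2  3.4 16.3] M [1.036 1.922 0.007] j6 -1.745 w 0.2
```

Bottomed out: the force rose to 16 N with no further travel. I lift straight off.

{"name": "arm_command", "arguments": {"rows": [[[0, 0, -0.03], [0, 0, 0]], [[0, 0, -0.1], [0, 0, 0]], [[0, 0, -0.25], [0, 0, 0]], [[0, 0, -0.4], [0, 0, 0]], [[0, 0, -0.4], [0, 0, 0]]]}}

```text
clock: 19.5
position: [558.5, -10.0, 203.5]
ee_rot: [-0.05, 0.999, 0.0, 0.005]
contact_force: [0.4, -0.1, 0.4]
gripper_width: -0.0
grasp_force: 0.0
```

{"name": "arm_command", "arguments": {"rows": [[[0, 0, 0], [0, 0, 0]], [[0, 0, 0], [0, 0, 0]], [[0, 0, 0], [0, 0, 0]], [[0, 0, 0], [0, 0, 0]]]}}

```text
clock: 19.9
position: [554.8, -10.1, 197.0]
ee_rot: [-0.05, 0.999, -0.0, -0.001]
contact_force: [-0.1, 1.4, 0.5]
gripper_width: -0.3
grasp_force: 0.0
```

```bash
python3 s.py; python3 - <<'E'
from h import *
im,d=arm.get_image("scene")
for p in ((202,174),(279,187)): print(world("scene",d,p).round(1), world("scene",np.load("pics/scene0.npy"),p).round(1))
print(arm.job_done())
E
```

```text
t 19.9 pos [554.8 -10.1 197. ] yaw -174.29 F [-0.1  1.4  0.5] M [-0.051 -0.036  0.02 ] j6 -1.745 w -0.3
[559.  -14.  107.8] [558.7 -13.7 107.3]
[701.6  10.  128.3] [701.6   9.9 128.4]
the job is handed in; nothing more can be done
None
```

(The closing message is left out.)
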